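# Unlatch a trailer coupling and lift it off its ball

## Task

The bicycle-trailer coupling on the ball mount is in for a new lock: draw the safety pin straight up out of it and put it in the steel parts tray. Then grip the upright fin of the spring latch, pull it sideways to its open position while the coupling still sits on the ball, and, keeping hold of it, lift the coupling with its tongue straight up off the ball. Finish while still holding it in the gripper, still, roughly level and well clear of the mount (its socket about 5 cm or more above the top of the ball), with the other things on the bench left where they are.

Things in the scene. Friction and masses are not known exactly. Their poses are not given: they have to be found in the camera images.
- mount: Ball mount, fixed to the bench: dark steel base plate 270 (x) x 85 (y) x 10 mm with two grey pedestals. Origin: centre of the plate's underside. At x=+70 mm stands the ball; at x=-75 mm a saddle 30 mm long carries the tongue at 74 mm height, between cheeks that end at 87 mm height (2 mm play each side). The seated coupling's axes are parallel to the mount's.
- ball (a point): Centre of the mount's steel ball, at x=+70, y=0, z=80 mm of the mount. Diameter 36 mm (top 98 mm above the bench); underside cut flat 7 mm below the centre, 33 mm across, on a 14 mm neck.
- coupler: Loose coupling, with its latch 0.56 to 0.81 kg: round steel socket head 56 mm across, and square aluminium tongue tube 32 x 32 mm running to x=-190 mm. Origin: the ball's centre when seated; z up. Socket mouth 4 mm below the origin, top of head and tongue 26 mm above it. Centre of mass about 33 mm from the origin towards the tongue. Hooked under the ball until the latch is pulled.
- latch (a joint): Travel of the spring latch in m along the coupler's +y: 0 closed (it springs back, also in the air), 0.016 end stop; open (ball free) from about 0.006 to 0.008, with margin from 0.010. Spring 4 N at the start, 10 N at the stop. The pin blocks it at about 4 mm. Its hook reaches down the +y side under the ball. The coupling gives 2 to 3 mm first, so the hand travels more than the joint.
- latch_fin (a point): Middle of the top edge of the latch's upright dark steel fin, the handle to pull and lift by: 10 mm thick along the coupler's y, 30 mm long along x, standing 48 mm high on the latch plate. With the latch closed it is at x=-25, y=0, z=+80 mm in the coupler's frame.
- tongue_end (a point): Centre of the tongue tube's free end, at x=-190, y=0, z=+10 mm in the coupler's frame.
- pin: Loose steel safety pin, 51 mm long, standing in a hole through the latch plate into the tongue, at x=-85, y=0 of the coupler. Shank 8 mm diameter, 22 mm long, in a 10 mm hole; above it a round knob, 18 mm diameter, 29 mm high, standing on the latch plate. Origin: foot of the shank, 10 mm above the coupler's origin level; z along the pin to the knob.
- tray: Fixed open steel parts tray, 120 (x) x 140 (y) mm, 28 mm high, walls 4 mm, floor about 4 mm thick; empty. Origin: centre of its underside.
- padlock: Brass padlock lying flat near the tray, 44 x 50 x 22 mm plus shackle to x=+59 mm. Leave alone. Origin: centre of the body's underside.
- cylinder: Brass lock cylinder, about 62 x 17 x 33 mm, near the tray. Leave alone. Origin: underside, 16 mm from one end.
- key: Brass key lying flat, about 76 mm long, 6 mm thick, near the mount. Leave alone. Origin: underside, between bow and blade.
- screwdriver: Screwdriver with black handle, 190 mm long, lying at the far side of the bench. Leave alone. Origin: its underside.
- carton: Small cardboard carton 75 x 50 x 28 mm at the right of the bench. Leave alone. Origin: centre of its underside.
- oil: White oil bottle, 40 mm diameter, 90 mm high, at the left of the bench. Leave alone. Origin: centre of its underside.
Things that resemble listed ones, but are neither listed nor needed, are in the scene too. Leave any brown look-alike of the coupler alone.

How it is judged:
By the outcome, as a careful person would: the job done as asked, in the order asked, and still so for the second after the job is handed in, while the arm keeps its last pose, push and grip.
It also fails if it takes over 51 s, if anything falls off the work surface, if the arm or the gripper's body presses on something with over 40 N, if the wrist force passes 120 N, or if a joint passes its speed limit or range.

## Robot

A 6-joint arm with a two-finger parallel gripper is mounted at the origin on the work surface. World frame = base frame: x ahead of the robot, y to its left, z up, the work surface at z = 0. Lengths are in mm, angles in degrees, forces in N, time in s.
With the tool pointing down it reaches from about 350 to 875 mm from the base axis. Payload 4.2 kg.
Tool frame: the origin (TCP) lies on the centre line of the jaws, within the pads' length; the fingertips stand ctrl.tips_ahead ahead of it and the grasp point (between the pads) lies 8 mm behind it (ctrl.tips_ahead is the distance from the TCP to the fingertips, in mm); z points along the fingers, y is the line along which they close (so a half turn about z gives the same grasp; the last joint's range is limited). The gripper opens to 85 mm and grips with 20 to 120 N. Pads are 22 mm wide; open, the fingers measure 114 mm over their backs; the gripper's body (76 mm by 85 mm) begins 54 mm behind the grasp point. The pads swing forward as they close: fully open they stand 13 mm farther back than shut.
Start: joints at [-54.569, 22.042, 0.453, 0, -68.411, -14.817], TCP at [220.069, -584.952, 242.312] pointing down, gripper open.
Joint ranges: [-179.83, 179.83], [-69.29, 118.12], [-61.27, 80.66], [-181.25, 117.63], [-171.15, -9.14], [-177.46, 177.46]. Speed limits (degrees/s): [159.86, 159.86, 180, 180, 180, 180].

## Interface

Orientations are given as a 3x3 rotation matrix whose columns are the frame's x, y, z axes.
In Python, from workcell import readout, viewer, ctrl gives the robot as it stands.
- The arm moves only by the tool send_rows, never from a script. Its argument "series" is a list of rows, each a list of 3 entries, a list of its own where there are three numbers: the shift along the tool's x, y, z in mm, then the turn about the tool's z in degrees, then the finger opening in mm, from 0 to 85.4. In form: [[[tx, ty, tz], twist, claw], ...]. A call has exactly 10 rows; each row is the pose to reach, as a shift and turn from the pose commanded when the call began, along the tool's axes at that moment; what a row does not reach only later rows make up. A row lasts 1/12 s, in which the tool goes at most 41.7 mm and 7.16 degrees, less where a joint would pass 70% of its speed; a pose out of reach is approached as far as the arm can. A call with a gripper value outside its range is refused whole. The fingers move at their own pace and stop on an object; "force" is the grip in N (left out, the last holds). Time passes only in rows, so rows that repeat a pose let the fingers close, or fill a call up. It gives the time, the measured TCP pose, the force, the opening and the grip force at its end, in the units of the state.
- readout.state(): the state, without advancing time (a new reading comes with each control period).
- viewer.grab_frame(name): name is "scene" or "side" or "wrist"; returns (picture, depth): 480x640x3 uint8, red, green, blue; 480x640 float32, mm along the optical axis (not along the pixel's ray), 0 where there is no reading.
- viewer.camera_model(name): a dict with "K" (3x3 intrinsics, pixels), "R" (3x3) and "t" (3): a world point X has camera coordinates R X + t. Camera axes: x right, y down, z forward; pixel columns grow to the right and rows downward; lengths in mm; the calibration is good to about 2 mm. A picture is of the moment at which its call begins: read the wrist's pose just before it. camera_model takes no time and is no camera call; for the wrist camera it gives the pose at the moment of the call.
- ctrl.close_job(): hands the job in; it is judged then, once.
Trained networks look in the newest picture that a camera, given by its name, has taken for a name from the list of things; names that differ only in an ending like _2 or _b are one class to them, and where a whole thing is asked for, a point or a joint stands for the part that bears it (a point fixed in the world has none). Each returns a list of dicts, best first, with "confidence" (0 to 1); they miss things now and then, are a little off and sometimes report something else, mostly with a low value. They report only what shows in the picture. A call takes as long as a camera call. They do not tell look-alikes from the thing itself.
- viewer.regions_of(query, camera): "region" (480x640 bool, what is visible of it) and "rect" ([left, top, width, height] in pixels, round what is visible of it).
- viewer.spot_point(query, camera): "point" ([column, row] in pixels: a listed point, or the origin of a listed thing).
The state is a dict: "clock": time; "q": joint angles; "dq": joint speeds; "joint_efforts": joint torques, N m; "tool_pos": TCP position; "orientation": TCP orientation; "wrist_force": force on the tool from outside, world axes, zero at the start; "ft_torque": the same for the moment, N m; "width": finger opening in mm; "finger_force": force on a finger pad.
Only numpy, scipy, OpenCV 4.12 (cv2) and the standard library are available. Lean on these libraries where they do the work, as an engineer would, in place of code of your own. Each camera call takes 0.05 s, during which the arm holds its last target. There are 200 camera calls.

## Working session

There is one attempt and no reset: what is moved stays moved. The work goes in short steps, Python scripts to look and compute and a tool call to move; the robot and the scene stay as the last step left them, time stands still between calls to the robot, and variables do not carry over. Pictures are saved under pics/ and viewed, at most 10 in all, crops included, and the job is handed in when it is done.

Besides the shell and the picture viewer there is one more tool, called by a JSON object that holds its "name" and its "arguments". send_rows: Moves the arm, as the interface text tells. Its arguments: {"type":"object","properties":{"series":{"type":"array"},"force":{"type":"number"}},"required":["series"]}

```bash
mkdir -p pics; cat > h.py <<'E'
import numpy as np, cv2
from workcell import readout, viewer, ctrl
def ray(cam,uv,z):
    """world point where pixel ray meets height z"""
    m=viewer.camera_model(cam);K,R,t=map(np.array,(m["K"],m["R"],m["t"]))
    d=R.T@np.linalg.solve(K,[uv[0],uv[1],1.]);c=-R.T@t
    return c+d*(z-c[2])/d[2]
def proj(cam,X):
    m=viewer.camera_model(cam);p=np.array(m["K"])@(np.array(m["R"])@np.array(X)+np.array(m["t"]));return p[:2]/p[2]
def cloud(cam,dep,mask):
    m=viewer.camera_model(cam);K,R,t=map(np.array,(m["K"],m["R"],m["t"]))
    v,u=np.nonzero(mask&(dep>0));z=dep[v,u]
    return (np.linalg.solve(K,np.stack([u*z,v*z,z]))-t[:,None]).T@R
E
python3 - <<'E'
from h import *
np.set_printoptions(precision=1,suppress=True)
print(readout.state(),ctrl.tips_ahead)
for c in("scene","side"):
    p,d=viewer.grab_frame(c);cv2.imwrite(f"pics/{c}0.png",p[:,:,::-1])
    for q,z in(("latch_fin",160),("tongue_end",90),("ball",80),("pin",90),("tray",0),("mount",0),("coupler",80)):
        for r in viewer.spot_point(q,c)[:3]: print(c,q,np.array(r["point"]),round(r["confidence"],2),ray(c,r["point"],z))
E
```

```text
{'clock': 0.0, 'q': array([-54.6,  22.1,   0.4,  -0. , -68.4, -14.8]), 'dq': array([-0.1, -0. , -0. ,  0. ,  0. , -0.1]), 'joint_efforts': array([  0. , -39.2,  18.8,   4.2,  -0. ,   0. ]), 'tool_pos': array([ 219.9, -584.4,  241.2]), 'orientation': array([[-0.9, -0.4, -0. ],
       [-0.4,  0.9,  0. ],
       [ 0. ,  0. , -1. ]]), 'wrist_force': array([ 0.2, -0.4,  0. ]), 'ft_torque': array([-0., -0.,  0.]), 'finger_force': 0.0, 'width': 85.40581845060886} 11.0
scene latch_fin [250.2 225.4] 0.97 [ 523.5 -150.3  160. ]
scene latch_fin [389.2 194.6] 0.7 [460.6 192.1 160. ]
scene tongue_end [188.4 234.1] 0.87 [ 432.2 -296.    90. ]
scene tongue_end [329.8 200. ] 0.63 [350.1  70.6  90. ]
scene ball [262.7 255.1] 0.57 [ 533.4 -129.3   80. ]
scene pin [232.1 243.9] 0.42 [ 490.9 -195.4   90. ]
scene tray [379.3 279.5] 0.69 [583.1 141.9   0. ]
scene mount [243.3 275.9] 0.8 [ 505.8 -178.9    0. ]
scene coupler [389.4 205.9] 0.96 [394. 224.  80.]
scene coupler [264.2 256. ] 0.83 [ 537.3 -126.2   80. ]
side latch_fin [373.3 207.4] 0.81 [ 514.1 -146.   160. ]
side latch_fin [351.8 417.2] 0.7 [239.9 313.2 160. ]
side tongue_end [408.1 367.1] 0.93 [226.3 127.1  90. ]
side tongue_end [425.8 210.3] 0.82 [ 435.3 -285.5   90. ]
side ball [359.1 229.9] 0.72 [ 534.8 -125.1   80. ]
side pin [388.6 217.8] 0.44 [ 495.8 -200.4   90. ]
side tray [278.6 305.9] 0.57 [577.8 142.2   0. ]
side tray [248.1 278.2] 0.51 [693.9 128.5   0. ]
side mount [385.4 240.8] 0.91 [ 493.5 -199.9    0. ]
side mount [246.8 279. ] 0.53 [694.7 132.4   0. ]
side coupler [331.3 384.7] 0.78 [328.9 255.3  80. ]
side coupler [363.1 229.8] 0.59 [ 527.1 -131.9   80. ]
```

View pics/scene0.png

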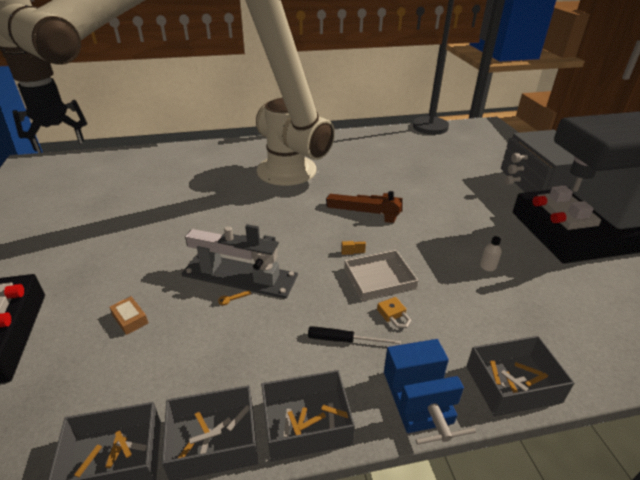

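View pics/side0.png

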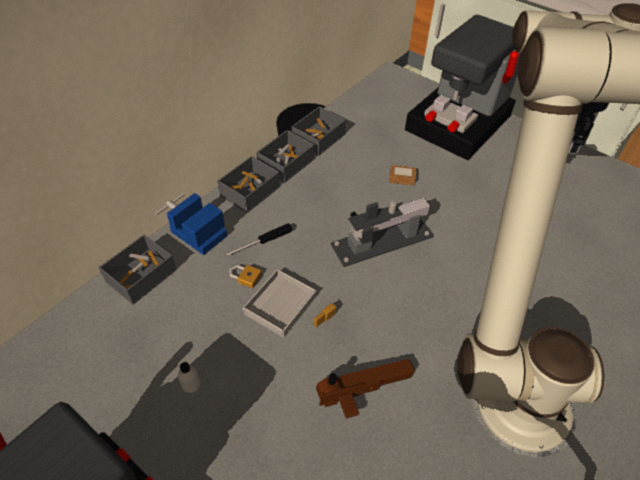

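The scene shows one grey coupling on the dark plate at scene (235,250), with the light knob (229,234) and dark fin (252,236). The light tray is at (380,275). Look-alikes are the brown coupling at (365,205), which is wrong, and the dark bins at the front edge, which are not the tray. For the pin, the only other upright is the dark fin (252,236). I choose the light round knob on the grey coupling.

```bash
python3 - <<'E'
from h import *
np.set_printoptions(precision=4,suppress=True)
s=readout.state();R=s["orientation"]
print(R, np.degrees(np.arctan2(R[1,1],R[0,1])))
print(R.T@(np.array([490,-200,250])-s["tool_pos"]))
p,d=viewer.grab_frame("scene")
cv2.imwrite("pics/crop.png",cv2.resize(p[205:305,165:315,::-1],None,fx=5,fy=5,interpolation=2))
E
```

```text
[[-0.936  -0.3521  0.0001]
 [-0.3521  0.936  -0.    ]
 [-0.     -0.0001 -1.    ]] 110.61310609695144
[-388.1691  265.2799   -7.6667]
```

View pics/crop.png

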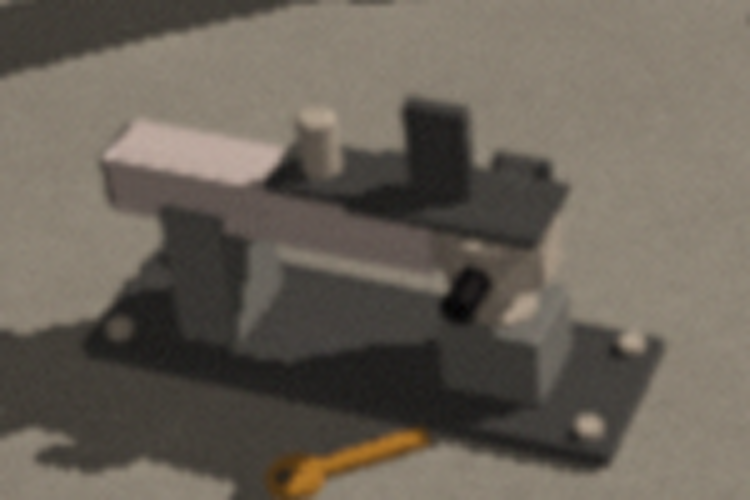

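The crop confirms it: the light round knob at crop (318,140) stands at the plate's tongue end, and the dark fin is at (437,150). I'll move above the pin.

{"name": "send_rows", "arguments": {"series": [[[-15,10,0],-2,60],[[-45,31,0],-6,60],[[-78,53,0],-11,60],[[-111,76,0],-16,60],[[-144,98,0],-21,60],[[-177,121,-2],-26,60],[[-210,143,-3],-31,60],[[-243,166,-4],-35,60],[[-276,188,-5],-38,60],[[-309,211,-8],-38,60]]}}

```text
clock: 1.68
tool_pos: [435.6, -276.9, 250.4]
orientation: [[-0.519, -0.855, 0.0], [-0.855, 0.519, 0.0], [-0.0, -0.0, -1.0]]
wrist_force: [1.5, -0.7, -1.0]
width: 60.4
finger_force: 0.0
```

```bash
python3 - <<'E'
from h import *
np.set_printoptions(precision=4,suppress=True)
s=readout.state();R=s["orientation"]
print(s["clock"],s["tool_pos"],R, np.degrees(np.arctan2(R[1,1],R[0,1])))
print(R.T@(np.array([490,-200,250])-s["tool_pos"]))
E
```

```text
1.6833 [ 435.6198 -276.8551  250.4367] [[-0.5193 -0.8546  0.0001]
 [-0.8546  0.5193  0.    ]
 [-0.0001 -0.0001 -1.    ]] 148.71738672377447
[-93.919   -6.5664   0.4449]
```

{"name": "send_rows", "arguments": {"series": [[[-15,-1,0],0,45],[[-40,-2,0],0,45],[[-65,-4,0],0,45],[[-88,-5,0],0,45],[[-96,-6,0],0,45],[[-96,-6,0],0,45],[[-96,-6,0],0,45],[[-96,-6,0],0,45],[[-96,-6,0],0,45],[[-96,-6,0],0,45]]}}

```text
clock: 2.52
tool_pos: [489.6, -200.7, 250.4]
orientation: [[-0.522, -0.853, 0.0], [-0.853, 0.522, -0.0], [0.0, -0.0, -1.0]]
wrist_force: [-0.0, 0.5, 0.7]
width: 45.2
finger_force: 0.0
```

```bash
python3 - <<'E'
from h import *
np.set_printoptions(precision=2,suppress=True)
s=readout.state();R=s["orientation"]
print(s["clock"],s["tool_pos"])
p,d=viewer.grab_frame("wrist");cv2.imwrite("pics/w1.png",p[:,:,::-1])
for q,z in(("latch_fin",160),("tongue_end",90),("pin",90)):
    for r in viewer.spot_point(q,"wrist")[:2]: print(q,np.array(r["point"]),r["confidence"],ray("wrist",r["point"],z))
for q in("pin","latch"):
    for r in viewer.regions_of(q,"wrist")[:2]:
        c=cloud("wrist",d,r["region"]);print(q,r["rect"],r["confidence"],c[:,2].max() if len(c) else 0)
        lo,hi=(134,150) if q=="pin" else (150,170)
        t=c[(c[:,2]>lo)&(c[:,2]<hi)]
        if len(t)>5: print(len(t),np.median(t,0),t.min(0),t.max(0),cv2.minAreaRect(t[:,:2].astype(np.float32)))
for x in ([490,-200,141],[521,-148,160]): print(proj("wrist",x))
E
```

```text
2.5167 [ 489.56 -200.66  250.39]
latch_fin [313.2 338.4] 0.76 [ 523.01 -151.1   160.  ]
tongue_end [299.4  97.3] 0.93 [ 447.25 -295.09   90.  ]
pin [309.2 232.7] 0.84 [ 496.11 -202.08   90.  ]
pin [297.6, 228.2, 23.7, 34.7] 0.72 142.88379819376982
518 [ 495.43 -203.29  140.55] [ 487.16 -211.7   134.12] [ 504.64 -194.    142.88] ((495.91571044921875, -202.60572814941406), (17.444599151611328, 17.276081085205078), 67.54341888427734)
latch [282.6, 210.9, 73.8, 156.2] 0.72 160.94993227629598
642 [ 522.95 -151.9   159.24] [ 513.47 -164.36  150.07] [ 534.11 -134.68  160.95] ((524.0934448242188, -149.6320343017578), (30.371156692504883, 10.045614242553711), 62.2354736328125)
latch [263.4, 86.3, 91.8, 282.0] 0.59 243.8524521966671
642 [ 522.95 -151.9   159.24] [ 513.47 -164.36  150.07] [ 534.11 -134.68  160.95] ((524.0934448242188, -149.6320343017578), (30.371156692504883, 10.045614242553711), 62.2354736328125)
[317.03 247.27]
[318.03 339.87]
```

View pics/w1.png

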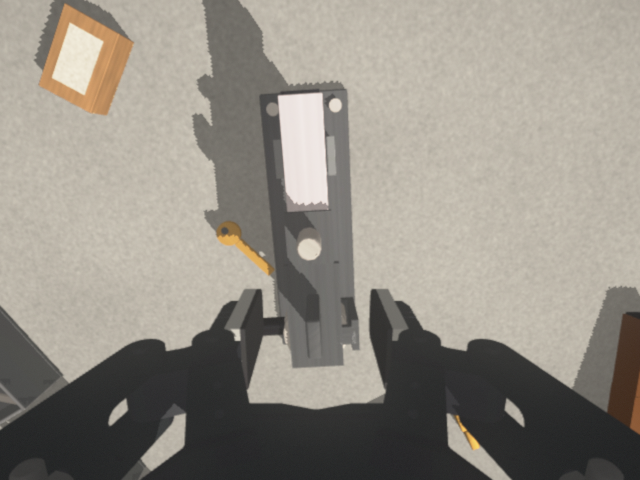

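The wrist view shows the knob at (309,243), the fin at (314,338) and the key at (245,245) beside the mount. The coupler yaw is about 62°. I'll descend on the knob.

{"name": "send_rows", "arguments": {"series": [[[-1.5,-6,10],-3.4,45],[[-1.5,-6,35],-3.4,45],[[-1.5,-6,60],-3.4,45],[[-1.5,-6,85],-3.4,45],[[-1.5,-6,103],-3.4,45],[[-1.5,-6,114],-3.4,45],[[-1.5,-6,120],-3.4,45],[[-1.5,-6,124],-3.4,45],[[-1.5,-6,124],-3.4,45],[[-1.5,-6,124],-3.4,45]]}}

```text
clock: 3.65
tool_pos: [496.5, -201.8, 127.0]
orientation: [[-0.469, -0.883, 0.001], [-0.883, 0.469, -0.0], [-0.0, -0.001, -1.0]]
wrist_force: [1.3, 1.1, 0.0]
width: 45.2
finger_force: 0.0
```

{"name": "send_rows", "arguments": {"force": 40, "series": [[[0,0,0],0,30],[[0,0,0],0,22],[[0,0,0],0,18],[[0,0,0],0,14],[[0,0,0],0,12],[[0,0,0],0,12],[[0,0,0],0,12],[[0,0,0],0,12],[[0,0,0],0,12],[[0,0,0],0,12]]}}

```text
clock: 4.48
tool_pos: [496.4, -201.8, 127.0]
orientation: [[-0.469, -0.883, 0.001], [-0.883, 0.469, -0.0], [-0.0, -0.001, -1.0]]
wrist_force: [-1.3, 0.3, 5.4]
width: 16.3
finger_force: 39.2
```

{"name": "send_rows", "arguments": {"series": [[[0,0,-3],0,12],[[0,0,-8],0,12],[[0,0,-15],0,12],[[0,0,-25],0,12],[[0,0,-37],0,12],[[0,0,-55],0,12],[[0,0,-78],0,12],[[0,0,-100],0,12],[[0,0,-115],0,12],[[0,0,-120],0,12]]}}

```text
clock: 5.32
tool_pos: [497.3, -202.1, 250.1]
orientation: [[-0.469, -0.883, 0.006], [-0.883, 0.469, -0.001], [-0.002, -0.006, -1.0]]
wrist_force: [0.2, -0.2, 0.5]
width: 16.7
finger_force: 39.0
```

```bash
python3 - <<'E'
from h import *
np.set_printoptions(precision=2,suppress=True)
for c in("scene","side"):
    p,d=viewer.grab_frame(c)
    for q,z in(("pin",210),("latch_fin",160),("tray",0)):
        for r in viewer.spot_point(q,c)[:2]: print(c,q,np.array(r["point"]),r["confidence"],ray(c,r["point"],z))
    for r in viewer.regions_of("tray",c)[:2]:
        k=cloud(c,d,r["region"]);k=k[(k[:,2]<35)&(k[:,2]>-5)];k=k.astype(np.float32);print(r["confidence"],r["rect"],len(k)>5 and cv2.minAreaRect(k[:,:2]))
s=readout.state();R=s["orientation"];print(s["clock"],s["tool_pos"],s["width"],R.T@(np.array([580,142,s["tool_pos"][2]])-s["tool_pos"]))
cv2.imwrite("pics/c2.png",cv2.resize(p[120:320,230:470,::-1],None,fx=3,fy=3))
E
```

```text
scene pin [224.  202.2] 0.45 [ 496.93 -200.28  210.  ]
scene latch_fin [250.4 225. ] 0.8 [ 522.06 -149.78  160.  ]
scene latch_fin [388.3 194.6] 0.55 [460.23 189.91 160.  ]
scene tray [376.9 278.9] 0.97 [579.88 136.86   0.  ]Traceback (most recent call last):
  File "<stdin>", line 8, in <module>
cv2.error: OpenCV(4.12.0) /io/opencv/modules/imgproc/src/convhull.cpp:143: error: (-215:Assertion failed) total >= 0 && (depth == CV_32F || depth == CV_32S) in function 'convexHull'
```

{"name": "send_rows", "arguments": {"series": [[[-10,3,0],0,12],[[-38,10,0],0,12],[[-72,18,0],0,12],[[-107,27,0],0,12],[[-142,36,0],0,12],[[-177,45,0],0,12],[[-212,54,0],0,12],[[-247,63,0],0,12],[[-282,72,0],0,12],[[-312,80,10],0,12]]}}

```text
clock: 6.4
tool_pos: [572.7, 114.6, 237.2]
orientation: [[-0.468, -0.884, 0.003], [-0.884, 0.468, 0.001], [-0.002, -0.002, -1.0]]
wrist_force: [0.7, -0.7, 1.0]
width: 16.6
finger_force: 39.0
```

{"name": "send_rows", "arguments": {"series": [[[-20,5,15],0,12],[[-28,7,35],0,12],[[-29,7,60],0,12],[[-29,7,80],0,12],[[-29,7,90],0,12],[[-29,7,90],0,12],[[-29,7,90],0,12],[[-29,7,90],0,12],[[-29,7,90],0,12],[[-29,7,90],0,12]]}}

```text
clock: 7.23
tool_pos: [579.8, 140.4, 147.7]
orientation: [[-0.469, -0.883, 0.002], [-0.883, 0.469, 0.001], [-0.002, -0.002, -1.0]]
wrist_force: [-0.5, -0.1, 0.4]
width: 16.5
finger_force: 39.0
```

```bash
python3 - <<'E'
from h import *
np.set_printoptions(precision=2,suppress=True)
s=readout.state();print(s["clock"],s["tool_pos"],s["width"])
p,d=viewer.grab_frame("side")
for q,z in(("pin",100),("tray",0),("latch_fin",160)):
    for r in viewer.spot_point(q,"side")[:2]: print(q,np.array(r["point"]),r["confidence"],ray("side",r["point"],z))
cv2.imwrite("pics/c2.png",cv2.resize(p[170:370,210:450,::-1],None,fx=3,fy=3))
E
```

```text
7.2333 [579.84 140.41 147.74] 16.532785682211035
tray [277.4 303.7] 0.69 [584.34 139.2    0.  ]
tray [328.4 315. ] 0.48 [466.95  85.2    0.  ]
latch_fin [351.5 417.3] 0.81 [240.21 313.73 160.  ]
```

View pics/c2.png

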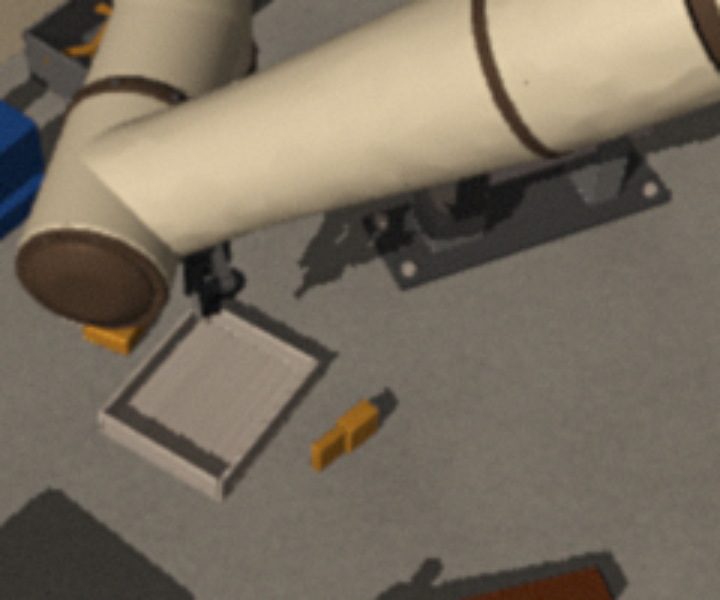

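The view shows the tray with its centre at crop (215,385) under the gripper, and the mount undisturbed. I'll lower and release.

{"name": "send_rows", "arguments": {"series": [[[0,0,8],0,12],[[0,0,28],0,12],[[0,0,52],0,12],[[0,0,74],0,12],[[0,0,90],0,12],[[0,0,98],0,12],[[0,0,102],0,12],[[0,0,104],0,12],[[0,0,104],0,12],[[0,0,104],0,12]]}}

```text
clock: 8.27
tool_pos: [579.9, 140.6, 43.3]
orientation: [[-0.469, -0.883, 0.002], [-0.883, 0.469, 0.001], [-0.002, -0.001, -1.0]]
wrist_force: [-0.7, -0.1, -1.1]
width: 16.6
finger_force: 39.0
```

{"name": "send_rows", "arguments": {"series": [[[0,0,0],0,20],[[0,0,0],0,25],[[0,0,0],0,30],[[0,0,0],0,35],[[0,0,0],0,40],[[0,0,-8],0,40],[[0,0,-35],0,40],[[0,0,-70],0,40],[[0,0,-105],0,40],[[0,0,-140],0,40]]}}

```text
clock: 9.1
tool_pos: [578.9, 140.1, 184.4]
orientation: [[-0.469, -0.883, 0.0], [-0.883, 0.469, -0.0], [0.0, -0.0, -1.0]]
wrist_force: [0.8, -0.0, -0.0]
width: 40.1
finger_force: 0.0
```

```bash
python3 - <<'E'
from h import *
np.set_printoptions(precision=2,suppress=True)
s=readout.state();print(s["clock"],s["tool_pos"],s["width"])
for c in ("wrist","scene"):
  p,d=viewer.grab_frame(c)
  for q in("pin","tray"):
    for r in viewer.spot_point(q,c)[:2]: print(c,q,np.array(r["point"]),r["confidence"],ray(c,r["point"],8))
  if c=="wrist":cv2.imwrite("pics/w3.png",p[:,:,::-1])
R=s["orientation"];print(R.T@(np.array([523.5,-150,s["tool_pos"][2]])-s["tool_pos"]))
E
```

```text
9.1 [578.94 140.09 184.44] 40.14280680376862
wrist tray [321.6 223.2] 0.72 [577.33 141.48   8.  ]
wrist tray [ 85. 203.] 0.48 [749.74  29.88   8.  ]
scene pin [377.2 278.1] 0.42 [585.52 135.1    8.  ]
scene tray [377.7 276.7] 0.91 [581.   137.81   8.  ]
[282.2  -87.11   0.05]
```

View pics/w3.png

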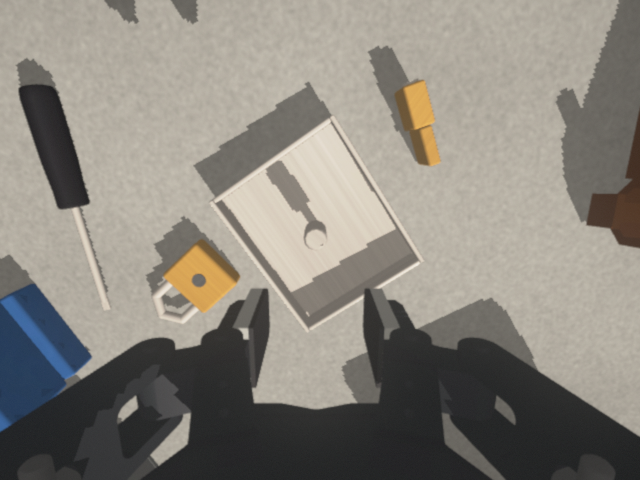

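The pin stands upright in the tray at wrist (316,235), and its neighbours are undisturbed. Next is the fin.

{"name": "send_rows", "arguments": {"series": [[[2,0,-20],0,50],[[15,-4,-45],0,50],[[40,-12,-56],0,50],[[75,-23,-56],0,50],[[112,-35,-56],0,50],[[150,-46,-56],0,50],[[188,-58,-56],0,50],[[225,-69,-56],0,50],[[258,-80,-56],0,50],[[276,-85,-56],0,50]]}}

```text
clock: 10.23
tool_pos: [523.0, -146.3, 236.6]
orientation: [[-0.472, -0.882, -0.004], [-0.882, 0.472, -0.0], [0.002, 0.003, -1.0]]
wrist_force: [0.1, 0.0, -0.3]
width: 50.2
finger_force: 0.0
```

{"name": "send_rows", "arguments": {"series": [[[5,-2,0],0,50],[[6,-2,0],0,50],[[6,-2,0],0,50],[[6,-2,0],0,50],[[6,-2,0],0,50],[[6,-2,0],0,50],[[6,-2,0],0,50],[[6,-2,0],0,50],[[6,-2,0],0,50],[[6,-2,0],0,50]]}}

```text
clock: 11.07
tool_pos: [523.8, -149.4, 238.4]
orientation: [[-0.469, -0.883, 0.0], [-0.883, 0.469, -0.0], [-0.0, -0.0, -1.0]]
wrist_force: [-0.5, 1.0, 0.1]
width: 49.9
finger_force: 0.0
```

```bash
python3 - <<'E'
from h import *
np.set_printoptions(precision=3,suppress=True)
s=readout.state();R=s["orientation"];print(s["clock"],s["tool_pos"],R)
p,d=viewer.grab_frame("wrist");cv2.imwrite("pics/w4.png",p[:,:,::-1])
for r in viewer.spot_point("latch_fin","wrist")[:2]: print(np.array(r["point"]),r["confidence"],ray("wrist",r["point"],160))
c=cloud("wrist",d,np.ones(d.shape,bool))
t=c[(c[:,2]>152)&(c[:,2]<168)&(np.hypot(c[:,0]-523.5,c[:,1]+150)<30)]
print(len(t),cv2.minAreaRect(t[:,:2].astype(np.float32)))
p,d=viewer.grab_frame("scene")
for r in viewer.spot_point("latch_fin","scene")[:1]: print(np.array(r["point"]),r["confidence"],ray("scene",r["point"],160))
E
```

```text
11.0667 [ 523.751 -149.412  238.369] [[-0.469 -0.883  0.   ]
 [-0.883  0.469 -0.   ]
 [-0.    -0.    -1.   ]]
[315.1 262.2] 0.71 [ 525.184 -149.376  160.   ]
768 ((523.9482421875, -150.01177978515625), (30.823352813720703, 9.38603687286377), 62.282379150390625)
[252.7 227.1] 0.87 [ 530.906 -145.516  160.   ]
```

{"name": "send_rows", "arguments": {"series": [[[0,0,8],0,45],[[0,0,30],0,45],[[0,0,55],0,45],[[0,0,78],0,45],[[0,0,94],0,45],[[0,0,103],0,45],[[0,0,107],0,45],[[0,0,108],0,45],[[0,0,108],0,45],[[0,0,108],0,45]]}}

```text
clock: 12.1
tool_pos: [524.5, -149.6, 131.4]
orientation: [[-0.469, -0.883, 0.002], [-0.883, 0.469, -0.0], [-0.001, -0.002, -1.0]]
wrist_force: [-0.2, 0.7, 0.8]
width: 44.9
finger_force: 0.0
```

{"name": "send_rows", "arguments": {"force": 110, "series": [[[0,0,0],0,30],[[0,0,0],0,22],[[0,0,0],0,15],[[0,0,0],0,10],[[0,0,0],0,5],[[0,0,0],0,3],[[0,0,0],0,3],[[0,0,0],0,3],[[0,0,0],0,3],[[0,0,0],0,3]]}}

```text
clock: 12.93
tool_pos: [523.4, -149.4, 130.8]
orientation: [[-0.469, -0.883, -0.001], [-0.883, 0.469, 0.0], [0.0, 0.001, -1.0]]
wrist_force: [-2.0, 2.1, 5.7]
width: 8.8
finger_force: 107.2
```

{"name": "send_rows", "arguments": {"series": [[[0,2,0],0,3],[[0,4,0],0,3],[[0,6,0],0,3],[[0,8,0],0,3],[[0,10,0],0,3],[[0,12,0],0,3],[[0,13.5,0],0,3],[[0,15,0],0,3],[[0,15,0],0,3],[[0,15,0],0,3]]}}

```text
clock: 13.77
tool_pos: [512.9, -143.2, 130.8]
orientation: [[-0.469, -0.883, 0.006], [-0.883, 0.469, -0.001], [-0.002, -0.006, -1.0]]
wrist_force: [5.0, -5.9, -2.6]
width: 8.5
finger_force: 107.1
```

```bash
python3 - <<'E'
from h import *
np.set_printoptions(precision=3,suppress=True)
s=readout.state();R=s["orientation"];print(s["clock"],s["tool_pos"],R.T@s["wrist_force"],R.T@s["ft_torque"],R.T@(s["tool_pos"]-[523.6,-149.4,130.8]))
for c in("side","scene"):
  p,d=viewer.grab_frame(c)
  for q,z in(("tongue_end",90),("latch_fin",160)):
    for r in viewer.spot_point(q,c)[:2]: print(c,q,np.array(r["point"]),r["confidence"],ray(c,r["point"],z))
p,d=viewer.grab_frame("wrist");cv2.imwrite("pics/w5.png",p[:,:,::-1])
E
```

```text
13.7667 [ 512.909 -143.207  130.848] [ 2.914 -7.15   2.633] [ 2.447  0.582 -0.009] [-0.459 12.346 -0.121]
side tongue_end [423.4 207.4] 0.87 [ 445.75  -290.555   90.   ]
side tongue_end [404.4 365.4] 0.73 [234.388 128.686  90.   ]
side latch_fin [355.  415.4] 0.76 [237.374 306.851 160.   ]
side latch_fin [375.2 206.9] 0.64 [ 511.507 -150.428  160.   ]
scene tongue_end [328.3 199.7] 0.72 [347.829  66.989  90.   ]
scene tongue_end [189. 236.] 0.6 [ 440.156 -294.384   90.   ]
scene latch_fin [254.2 222.6] 0.84 [ 514.565 -140.75   160.   ]
scene latch_fin [385.5 194.5] 0.67 [458.469 183.347 160.   ]
```

View pics/w5.png

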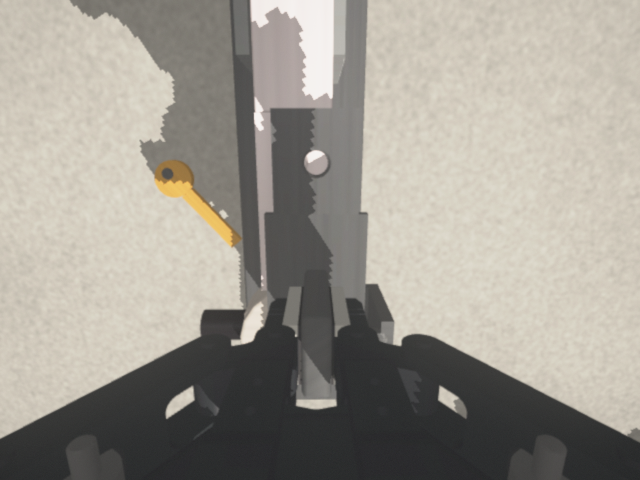

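The plate is shifted to the +y side relative to the tongue, with its hole now at (316,162). I'll pull slightly more for margin.

{"name": "send_rows", "arguments": {"series": [[[0,1,0],0,3],[[0,2,0],0,3],[[0,3,0],0,3],[[0,3,0],0,3],[[0,3,0],0,3],[[0,3,0],0,3],[[0,3,0],0,3],[[0,3,0],0,3],[[0,3,0],0,3],[[0,3,0],0,3]]}}

```text
clock: 14.95
tool_pos: [510.6, -142.0, 130.8]
orientation: [[-0.469, -0.883, 0.007], [-0.883, 0.469, -0.002], [-0.002, -0.007, -1.0]]
wrist_force: [6.0, -6.3, -2.7]
width: 8.6
finger_force: 107.1
```

```bash
python3 - <<'E'
from h import *
np.set_printoptions(precision=3,suppress=True)
s=readout.state();R=s["orientation"];print(s["clock"],s["tool_pos"],R.T@s["wrist_force"],R.T@s["ft_torque"],R.T@(s["tool_pos"]-[523.6,-149.4,130.8]))
p,d=viewer.grab_frame("wrist")
c=cloud("wrist",d,np.ones(d.shape,bool))
yc=np.array([-.885,.466]);xc=np.array([.466,.885]);o=np.array([523.8,-150])
a=(c[:,:2]-o)@xc;b=(c[:,:2]-o)@yc
for lo,hi,h in((-100,-70,(100,109)),(-100,-70,(109.5,118)),(-140,-100,(100,112))):
  m=(a>lo)&(a<hi)&(abs(b)<40)&(c[:,2]>h[0])&(c[:,2]<h[1])
  if m.sum()>9: print(lo,hi,h,m.sum(),np.percentile(b[m],[1,50,99]),np.median(c[m,2]))
E
```

```text
14.95 [ 510.605 -141.984  130.821] [ 2.728 -8.186  2.72 ] [2.699 0.792 0.057] [-0.461 14.955 -0.119]
-100 -70 (100, 109) 4711 [-13.067   0.216  18.408] 106.02989387622932
-100 -70 (109.5, 118) 2543 [-3.148 14.428 32.201] 111.82779180471282
-140 -100 (100, 112) 4734 [-12.844   2.706  18.358] 106.07409895118977
```

The latch is at about 11.8 mm by geometry and about 11 mm by spring force, so it is open with margin. I'll lift straight up.

{"name": "send_rows", "arguments": {"series": [[[0,0,-2],0,3],[[0,0,-5],0,3],[[0,0,-8],0,3],[[0,0,-11],0,3],[[0,0,-14],0,3],[[0,0,-17],0,3],[[0,0,-20],0,3],[[0,0,-23],0,3],[[0,0,-26],0,3],[[0,0,-30],0,3]]}}

```text
clock: 15.83
tool_pos: [504.8, -140.6, 157.9]
orientation: [[-0.47, -0.882, -0.008], [-0.882, 0.47, 0.002], [0.002, 0.008, -1.0]]
wrist_force: [-0.8, 0.4, -7.2]
width: 8.8
finger_force: 107.8
```

{"name": "send_rows", "arguments": {"series": [[[0,0,-5],0,3],[[0,0,-12],0,3],[[0,0,-22],0,3],[[0,0,-34],0,3],[[0,0,-48],0,3],[[0,0,-62],0,3],[[0,0,-74],0,3],[[0,0,-83],0,3],[[0,0,-88],0,3],[[0,0,-90],0,3]]}}

```text
clock: 16.67
tool_pos: [507.9, -141.1, 251.4]
orientation: [[-0.469, -0.883, 0.002], [-0.883, 0.469, 0.0], [-0.001, -0.001, -1.0]]
wrist_force: [-0.1, -0.6, -8.6]
width: 8.7
finger_force: 107.9
```

{"name": "send_rows", "arguments": {"series": [[[0,0,0],0,3],[[0,0,0],0,3],[[0,0,0],0,3],[[0,0,0],0,3],[[0,0,0],0,3],[[0,0,0],0,3],[[0,0,0],0,3],[[0,0,0],0,3],[[0,0,0],0,3],[[0,0,0],0,3]]}}

```text
clock: 17.5
tool_pos: [507.8, -141.2, 250.3]
orientation: [[-0.469, -0.883, -0.0], [-0.883, 0.469, 0.0], [0.0, 0.0, -1.0]]
wrist_force: [-0.4, -0.1, -7.4]
width: 9.0
finger_force: 108.0
```

```bash
python3 - <<'E'
from h import *
np.set_printoptions(precision=3,suppress=True)
s=readout.state();R=s["orientation"];print(s["clock"],s["tool_pos"],s["wrist_force"],s["ft_torque"],s["width"])
p,d=viewer.grab_frame("side");q,_=viewer.grab_frame("scene")
a=cv2.resize(p[130:330,280:480,::-1],(400,400));b=cv2.resize(q[150:350,150:350,::-1],(400,400))
cv2.imwrite("pics/f.png",np.hstack([a,b]))
E
```

```text
17.5 [ 507.799 -141.157  250.308] [-0.392 -0.119 -7.423] [ 0.073 -0.066  0.04 ] 8.988199076933238
```

View pics/f.png

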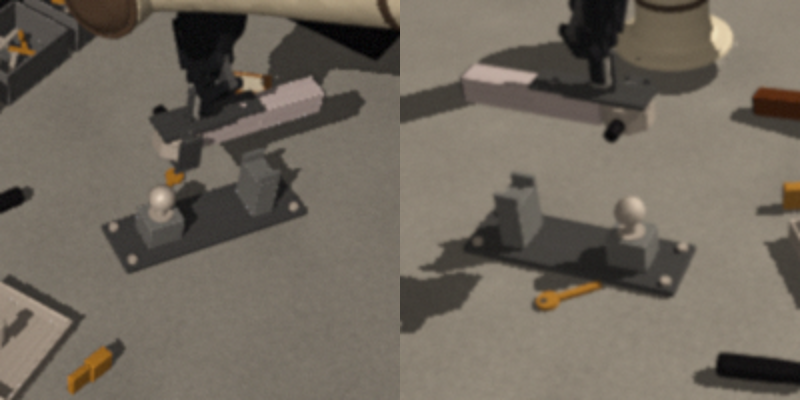

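The coupling is held level and well above the bare ball (160,200 in the left half, 630,210 in the right). The key, cylinder and tray are undisturbed. I'll hand in.

```bash
python3 -c "
from h import *
print(ctrl.close_job())"
```

```text
the job is handed in; nothing more can be done
None
```

The job is handed in at about 17.5 s of the 51 s: the safety pin stands in the steel tray, and the coupling was unlatched on the ball and lifted straight up about 12 cm. The gripper still holds it by the fin, level and still, and the tray, key and cylinder look undisturbed in the last pictures.

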